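Close the grease cap and hold the cover over the sander's gear case

TASK

Twist the black grease cap on the sander's gear case clockwise until it is fully shut. Then pick up the loose T-shaped aluminium cover plate by its boss and hold it level, still and clear of the case, about 15 mm above the case's T-shaped face, with its three holes lined up straight over the three threaded holes, ready for the screws. Finish while still holding it hovering there: do not set it down or let go, and leave the other things on the bench where they are.

Things in the scene. Friction and masses are not known exactly. Their poses are not given: they have to be found in the camera images.
- cap (a joint): turn of the black grease cap, rad: 0 = shut against its firm stop (bar parallel to the case's x axis); grows counter-clockwise seen from above, to 1.6; starts at 0.8 to 1.3. Turn it clockwise to shut it. It turns in place without rising or sinking, takes about 0.1 N m and stays where it is left
- cap_grip (a point): point on the upright axis of the black screw cap, x along its grip bar, z up. The bar is 44 long (x), 12 wide (y, pinch here), 36 high, on a round disc 48 across; this point is 20 above the disc, 16 below the bar's top, 100 above the bench, and 95 to the +y side of the case's origin
- case: gear case, fixed: grey block with a T-shaped level top face 80 above the bench and a round capped grease port beside it. Origin on the bench under the centre of the face's 90 x 90 square; x towards its tongue (44 wide, x = 45 to 90), z up. 44 wide bore with a brass gear in the middle, three threaded holes 7 across. Only the cap stands above the face (top at 116)
- case_hole1 (a point): mouth of threaded hole 1 in the case's face, at case x -33, y +33, z 80; axes as the case
- case_hole2 (a point): mouth of threaded hole 2, at case x -33, y -33, z 80
- case_hole3 (a point): mouth of threaded hole 3, on the tongue, at case x 70, y 0, z 80
- cover_grip (a point): centre of the loose cover's boss; x towards its tongue, z up. Cover: bare aluminium, 5 thick, T outline of the case's face, 0.2 to 0.3 kg, lying flat on the bench. Boss: block 44 long (x), 26 wide (y, pinch here), 44 high; this point is 27 above the plate's underside and 12 towards the tongue from the centre of its square part, near the centre of mass
- cover_hole1 (a point): lower mouth of the cover's hole 1 (10 across), in its underside, 45 behind (-x), 33 left (+y) and 27 below cover_grip; belongs over case_hole1
- cover_hole2 (a point): the same for hole 2: 45 behind (-x), 33 right (-y), 27 below cover_grip; belongs over case_hole2
- cover_hole3 (a point): the same for hole 3, on the tongue: 58 ahead (+x), 27 below cover_grip; belongs over case_hole3
- cover: the cover plate as a whole; origin in its underside at the centre of its square part, axes as cover_grip
- square_plate: loose bystander: a square aluminium plate 90 x 90 x 5 with four corner holes and a ROUND boss (36 across, 25 high); not the cover of this case; origin at its underside or on its axis. Leave it alone
- bearing: loose bystander: steel ring 48 across, 14 high; origin at its underside or on its axis. Leave it alone
- discs: loose bystander: flat pile of sanding discs, 125 across, 12 high; origin at its underside or on its axis. Leave it alone
- cork_block: loose bystander: cork sanding block 110 x 60 x 35; origin at its underside or on its axis. Leave it alone
- screw_jar: loose bystander: small clear closed jar, 54 across, 70 high; origin at its underside or on its axis. Leave it alone
- screwdriver: loose bystander: screwdriver lying flat; origin at its underside or on its axis. Leave it alone
- brush: loose bystander: brush lying flat; origin at its underside or on its axis. Leave it alone
Not all that is in view belongs to the job. What is shaped like the cover but orange or red is not meant.

How it is judged (in metres and radians):
On the way, in this order (a step that is already met when the one before it is completed fails the run):
1. the grease cap is screwed shut (value of joint cap below 0.1 rad), for 0.2 s.
2. the cover plate is lifted off the bench in the fingers (height (world z) of cover_grip above 0.07 m and contact force between cover and the fingers above 1 N), for 0.2 s.
At the end, for the whole second after the job is handed in: Cap within 0.12 rad of its stop; cover held by the fingers, still (under 20 mm/s), level within 0.1 rad, not touching the case, its underside 5 to 30 mm above the face at every hole, each hole within 4 mm sideways of its threaded hole (value of joint cap below 0.12 rad and horizontal distance between cover_hole1 and case_hole1 below 0.004 m and z of cover_hole1 in the frame of case_hole1 between 0.005 and 0.03 m and horizontal distance between cover_hole2 and case_hole2 below 0.004 m and z of cover_hole2 in the frame of case_hole2 between 0.005 and 0.03 m and horizontal distance between cover_hole3 and case_hole3 below 0.004 m and z of cover_hole3 in the frame of case_hole3 between 0.005 and 0.03 m and angle between cover_grip's own z axis and vertical below 0.1 rad and contact force between cover and the fingers above 1 N and contact force between cover and case below 0.05 N and linear speed of cover below 0.02 m/s); the arm keeps its last pose, push and grip.
It fails at once if a bystander was pushed more than 30 mm (distance of any of square_plate, bearing, discs, cork_block, screw_jar, screwdriver, brush from where it was at the start of the episode above 0.03 m).
It also fails if it takes over 56 s, if anything falls off the work surface, if the arm or the gripper's body presses on something with over 40 N, if the wrist force passes 120 N, or if a joint passes its speed limit or range.

ROBOT

A 6-joint arm with a two-finger parallel gripper is mounted at the origin on the work surface. World frame = base frame: x ahead of the robot, y to its left, z up, the work surface at z = 0. Lengths are in m, angles in degrees, forces in N, time in s.
With the tool pointing down it reaches from about 0.3 to 0.875 m from the base axis. Payload 4.2 kg.
Tool frame: the origin (TCP) lies on the centre line of the jaws, within the pads' length; the fingertips stand 22 mm ahead of it and the grasp point (between the pads) lies 3 mm ahead of it; z points along the fingers, y is the direction in which the jaws open and shut (so a half turn about z gives the same grasp; the last joint's range is limited). The gripper opens to 85 mm and grips with 20 to 120 N. Pads are 22 mm wide; open, the fingers measure 114 mm over their backs; the gripper's body (76 mm by 85 mm) begins 54 mm behind the grasp point. The pads swing forward as they close: fully open they stand 13 mm farther back than shut.
Start: joints at [69.213, 18.312, 89.639, -0, 72.044, -1.146], TCP at [0.193, 0.542, 0.253] pointing down, gripper open.
Joint ranges: [-177.97, 177.97], [-48.28, 115.42], [12.27, 149.76], [-77.06, 257.06], [2.81, 150.46], [-146.56, 146.56]. Speed limits (degrees/s): [147.25, 147.25, 180, 180, 180, 180].

INTERFACE

Orientations are given as a 3x3 rotation matrix whose columns are the frame's x, y, z axes.
In Python, from rig import robot gives the robot as it stands.
- The arm moves only by the tool jog_arm, never from a script. Its argument "moves" is a list of rows, each a list of 5 numbers: the shift along the tool's x, y, z in mm, then the turn about the tool's z in degrees, then the finger opening in mm, from 0 to 85.4. A call has 1 to 12 rows; each row shifts and turns the pose as measured when the row begins, along the tool's axes as they then stand; what a row does not reach is not made up. A row lasts 1/10 s, in which the tool goes at most 50 mm and 8.59 degrees, less where a joint would pass 70% of its speed; a pose out of reach is approached as far as the arm can. A call with a gripper value outside its range is refused whole. The fingers move at their own pace and stop on an object; "force" is the grip in N (left out, the last holds). Time passes only in rows, so rows that do not move let the fingers close. It gives the time, the measured TCP pose, the force and the opening at its end, in the units of the state.
- robot.get_obs(): the state, without advancing time (a new reading comes with each control period).
- robot.grab_frame(name): name is "side" or "top"; returns a dict with "color" (420x560x3 uint8, blue, green, red), "mtx" (3x3 intrinsics, pixels), "R" (3x3) and "t" (3): a world point X has camera coordinates R X + t. Camera axes: x right, y down, z forward; pixel columns grow to the right and rows downward; lengths in m; the calibration is good to about 2 mm. A picture is of the moment at which its call begins. There is no depth.
- robot.sign_off(): hands the job in, once; it reports no verdict.
The state is a dict: "t": time; "joint_positions": joint angles; "qd": joint speeds; "tau": joint torques, N m; "eef_pos": TCP position; "tcp_rot": TCP orientation; "ft_force": force on the tool from outside, world axes, zero at the start; "ft_torque": the same for the moment, N m; "finger_gap": opening from 0.0 (shut) to 1.0 (fully open).
Only numpy, scipy, OpenCV 4.12 (cv2) and the standard library are available. Lean on these libraries where they do the work, as an engineer would, in place of code of your own. Each camera call takes 0.05 s, during which the arm holds its last target.

## Working session

There is one attempt and no reset: what is moved stays moved. The work goes in short steps, Python scripts to look and compute and a tool call to move; the robot and the scene stay as the last step left them, time stands still between calls to the robot, and variables do not carry over. Pictures are saved under pics/ and viewed, and the job is handed in when it is done.

Besides the shell and the picture viewer there is one more tool, called after "Emit:" as name([rows], argument=value, ...), one row to a line, values as JSON. jog_arm: Moves the arm, as the interface text tells. Its arguments: {"type":"object","properties":{"moves":{"type":"array","items":{"type":"array","items":{"type":"number"}}},"force":{"type":"number"}},"required":["moves"]}

```bash
mkdir -p pics; ls; python3 - <<'E'
from rig import robot
import cv2,pickle
o=robot.get_obs();print(o)
d={}
for n in("side","top"):
    f=robot.grab_frame(n);d[n]=f;cv2.imwrite(f"pics/{n}0.png",f["color"]);print(n,f["mtx"],f["R"],f["t"],-f["R"].T@f["t"])
pickle.dump(d,open("f0.pkl","wb"))
E
```

```text
pics
{'t': 0.0, 'joint_positions': array([ 6.92118602e+01,  1.83532463e+01,  8.97062123e+01, -9.39339454e-04,
        7.20434851e+01, -1.14432020e+00]), 'qd': array([-0.03903263,  0.03033493, -0.05491864, -0.10608433,  0.0365625 ,
        0.01470832]), 'tau': array([ 2.84624930e-04, -4.15535438e+01, -2.34152877e+01, -4.70612554e-05,
        8.39405868e-03, -9.43179401e-07]), 'eef_pos': array([0.19313478, 0.54113735, 0.25246744]), 'tcp_rot': array([[-9.41802323e-01,  3.36166621e-01, -6.23093846e-04],
       [ 3.36167198e-01,  9.41800815e-01, -1.68527262e-03],
       [ 2.02978894e-05, -1.79665738e-03, -9.99998386e-01]]), 'ft_force': array([ 0.43595667, -0.16479067, -0.42869419]), 'ft_torque': array([-0.00945772, -0.03847177, -0.02360104]), 'finger_gap': 0.999519596694095}
side [[487.5103035    0.         272.37979736]
 [  0.         487.5103035  216.09397056]
 [  0.           0.           1.        ]] [[ 0.89067278 -0.45424457  0.01907564]
 [-0.26358307 -0.55010441 -0.79240716]
 [ 0.37044024  0.70074747 -0.6096942 ]] [-0.4429446   0.18456474  1.07349536] [ 0.04550096 -0.85192445  0.80920376]
top [[475.61148257   0.         283.46108265]
 [  0.         475.61148257 210.87360536]
 [  0.           0.           1.        ]] [[ 0.02866797 -0.99920148  0.02783088]
 [-0.99350185 -0.03155034 -0.10935563]
 [ 0.11014638 -0.02451503 -0.993613  ]] [-0.02212083  0.50267838  1.28380214] [0.3586399  0.02522896 1.33118884]
```

View pics/side0.png

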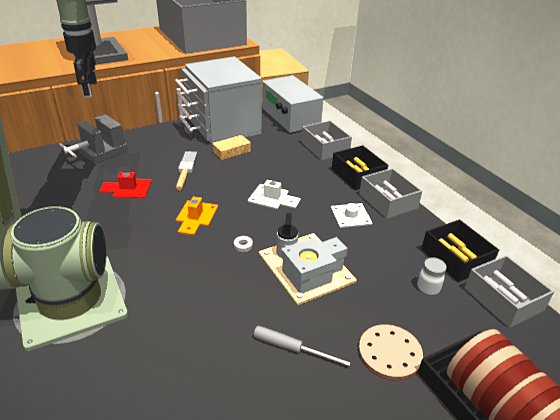

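View pics/top0.png

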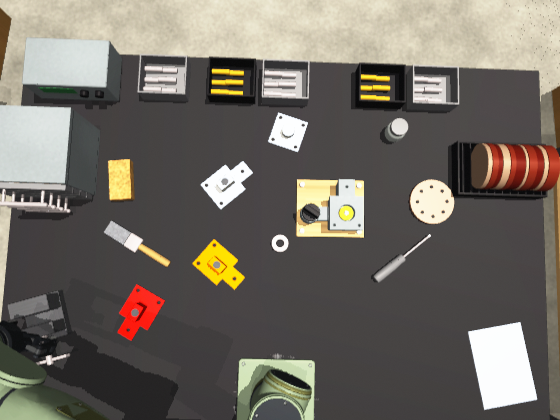

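The side view shows the case at about (315,262), the cap at (288,232) and the white cover at (272,192). In the top view the case is at (346,212), the cap at (311,213) and the cover at (226,184). I'll enlarge these areas.

```bash
python3 - <<'E'
import pickle,cv2
d=pickle.load(open("f0.pkl","rb"))
def crop(n,u,v,w,h,s,name):
    c=d[n]["color"][v:v+h,u:u+w];cv2.imwrite("pics/"+name,cv2.resize(c,None,fx=s,fy=s,interpolation=cv2.INTER_CUBIC))
crop("top",290,170,80,75,8,"tc.png")
crop("top",192,152,70,65,9,"tv.png")
crop("side",255,205,105,95,7,"sc.png")
crop("side",240,170,70,50,10,"sv.png")
E
```

```text
(no output)
```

View pics/tc.png

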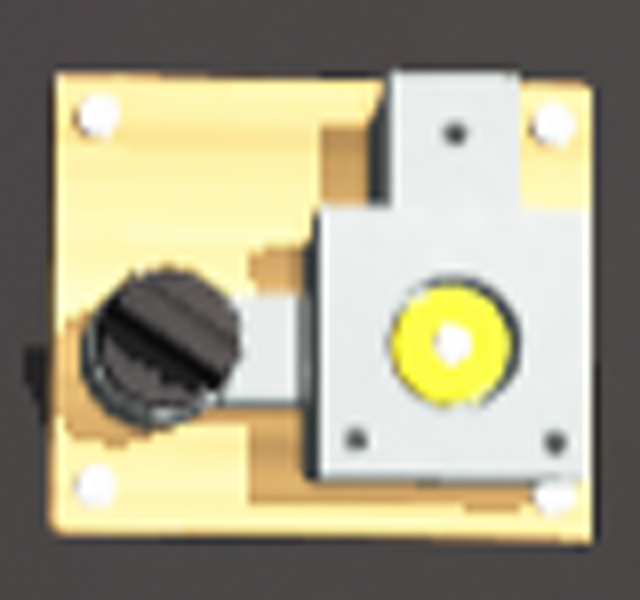

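View pics/tv.png

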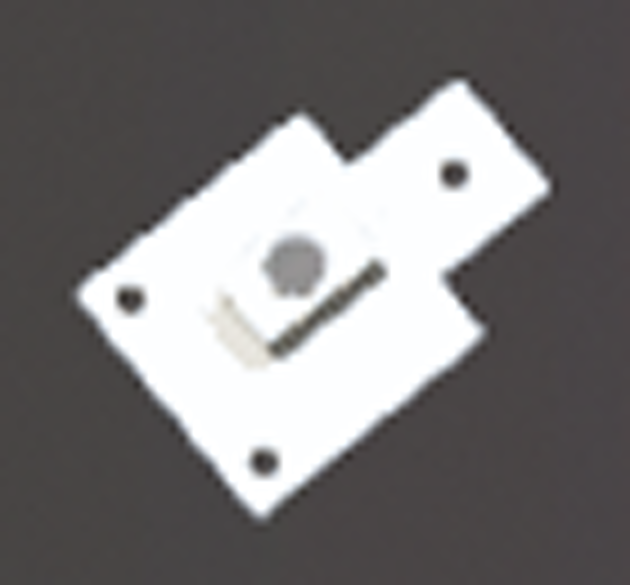

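View pics/sc.png

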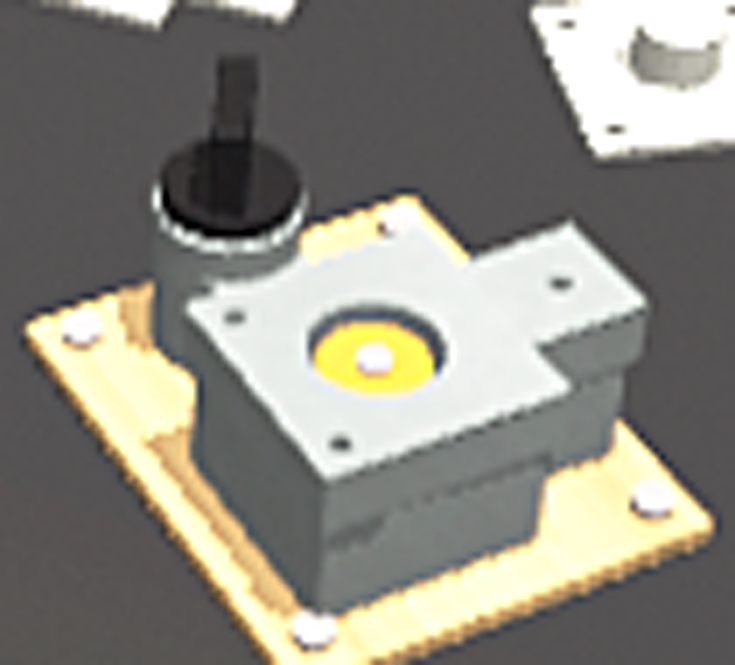

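View pics/sv.png

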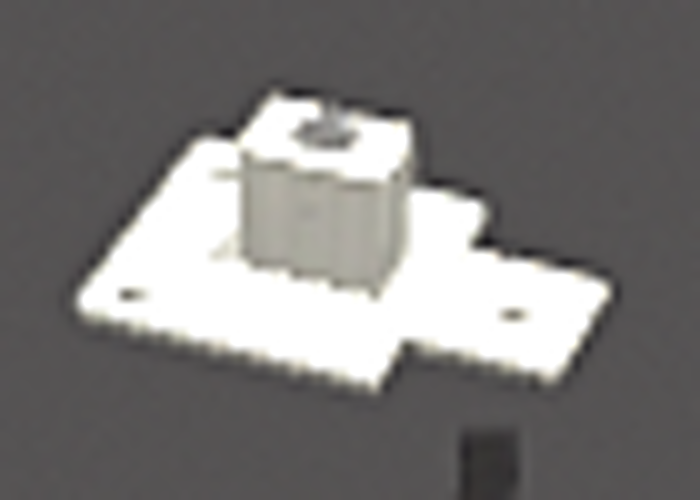

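```bash
cat > h.py <<'E'
import numpy as np,pickle
from scipy.optimize import least_squares
def full(p,o,s): return (np.array(p,float)+.5)/s-.5+np.array(o)
def proj(f,X):
    c=f["R"]@np.asarray(X,float).T+f["t"][:,None]; q=f["mtx"]@c
    return (q[:2]/q[2]).T
def back(f,uv,z):
    r=f["R"].T@np.linalg.inv(f["mtx"])@np.array([*uv,1.]); C=-f["R"].T@f["t"]
    return C+r*(z-C[2])/r[2]
def Rz(a): return np.array([[np.cos(a),-np.sin(a),0],[np.sin(a),np.cos(a),0],[0,0,1]])
def fit(obs,x0):
    """obs: list (frame, uv, local xyz); pose x,y,yaw"""
    def r(p): return np.concatenate([(proj(f,[(Rz(p[2])@l)+[p[0],p[1],0]])[0]-uv) for f,uv,l in obs])
    s=least_squares(r,x0); return s.x,s.fun.reshape(-1,2)
E
python3 - <<'E'
from h import *
d=pickle.load(open("f0.pkl","rb"));T,S=d["top"],d["side"]
tc=lambda p:full(p,(290,170),8); sc=lambda p:full(p,(255,205),7)
tv=lambda p:full(p,(192,152),9); sv=lambda p:full(p,(240,170),10)
H={1:np.array([-33,33,80])/1e3,2:np.array([-33,-33,80])/1e3,3:np.array([70,0,80])/1e3}
t={1:(356,439),2:(555,442),3:(455,133)}; s={1:(235,317),2:(340,443),3:(560,284)}
A=[(T,tc(t[i]),H[i]) for i in H];B=[(S,sc(s[i]),H[i]) for i in H]
for o in(A,B,A+B):
    p,r=fit(o,[.37,-.1,0]);print("case",p[:2],np.degrees(p[2]),np.abs(r).max())
C={1:np.array([-33,33,5])/1e3,2:np.array([-33,-33,5])/1e3,3:np.array([70,0,5])/1e3}
A2=[(T,tv(q),C[i]) for i,q in{1:(130,298),2:(263,461),3:(454,174)}.items()]
B2=[(S,sv(q),C[i]) for i,q in{2:(131,294),3:(513,315)}.items()]
for o in(A2,B2,A2+B2):
    q,r=fit(o,[.45,.15,-1]);print("cover",q[:2],np.degrees(q[2]),np.abs(r).max())
print("grip",(Rz(q[2])@[.012,0,0])[:2]+q[:2])
cap=Rz(p[2])@[0,.095,0]+[p[0],p[1],0];print("cap",cap)
# overlay cap bar hypotheses
import cv2
for n,f,o,sc_ in(("top",T,(290,195),10),("side",S,(265,205),10)):
    for k,a in enumerate((.9,1.05,1.2)):
        img=cv2.resize(f["color"][o[1]:o[1]+45,o[0]:o[0]+45],None,fx=sc_,fy=sc_,interpolation=cv2.INTER_CUBIC)
        w=[Rz(p[2]+a)@np.array(v)+cap for z in(.116,.08) for v in((.022,.006,z),(-.022,.006,z),(-.022,-.006,z),(.022,-.006,z))]
        u=((proj(f,w)-o+.5)*sc_-.5).astype(int)
        cv2.polylines(img,[u[:4]],1,(0,255,0),1);cv2.polylines(img,[u[4:]],1,(0,0,255),1)
        img=np.clip(img.astype(float)*1.8,0,255).astype(np.uint8) 
        (imgs:=globals().setdefault("imgs",{})).setdefault(n,[]).append(img)
cv2.imwrite("pics/cap.png",cv2.resize(np.vstack([np.hstack(imgs["top"]),np.hstack(imgs["side"])]),(800,533)))
E
```

```text
case [ 0.49901851 -0.17315951] 0.9135764299019518 0.029648745206316107
case [ 0.49751131 -0.17278693] 0.6534767507001827 0.13700219190695861
case [ 0.49818672 -0.17284359] 0.7841886132781175 0.33061927224781584
cover [0.56953728 0.16565594] -48.897503360176714 0.03671406998216753
cover [0.56649641 0.1644418 ] -48.648649359272795 0.017358170520509475
cover [0.56863909 0.16562188] -49.16143687640524 0.48480587881491033
grip [0.57648625 0.15654322]
cap [ 0.49688653 -0.07785249  0.        ]
```

View pics/cap.png

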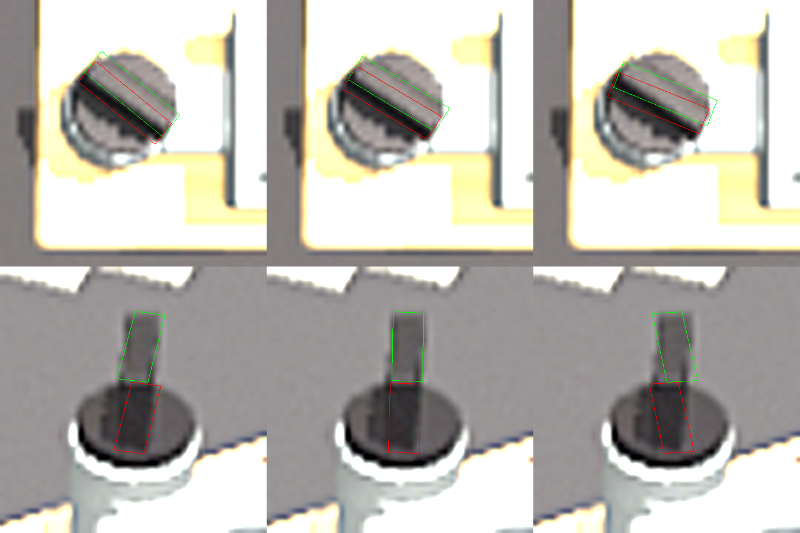

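Emit:
jog_arm([
  [-35.3,-34.3,0,0,85],
  [-35.3,-34.3,0,0,85],
  [-35.3,-34.3,0,0,85],
  [-35.3,-34.3,0,0,85],
  [-35.3,-34.3,0,0,85],
  [-35.3,-34.3,0,0,85],
  [-35.3,-34.3,0,0,85],
  [-35.3,-34.3,0,0,85],
  [-35.3,-34.3,0,0,85],
  [-35.3,-34.3,0,0,85],
  [-35.3,-34.3,0,0,85],
  [-35.3,-34.3,0,0,85],
], force=60)

```text
t: 1.3
eef_pos: [0.4562, 0.0051, 0.2492]
tcp_rot: [[-0.946, 0.325, -0.002], [0.325, 0.946, -0.003], [0.001, -0.003, -1.0]]
ft_force: [0.6, 1.0, -0.7]
finger_gap: 0.988
```

Emit:
jog_arm([
  [-35.3,-34.3,0,0,85],
  [-35.3,-34.3,0,0,85],
  [0,0,0,8.5,85],
  [0,0,0,8.5,85],
  [0,0,0,8.5,85],
  [0,0,0,8.5,85],
  [0,0,0,8.5,85],
  [0,0,0,8.5,85],
  [0,0,0,8.5,85],
  [0,0,0,8.5,85],
  [0,0,0,8.5,85],
  [0,0,0,8.5,85],
])

```text
t: 2.5
eef_pos: [0.5004, -0.0925, 0.2433]
tcp_rot: [[0.262, 0.965, -0.012], [0.965, -0.262, -0.002], [-0.005, -0.011, -1.0]]
ft_force: [-0.1, 0.3, 0.4]
finger_gap: 0.995
```

```bash
cat >> h.py <<'E'
def delta(target,yaw):
    from rig import robot
    o=robot.get_obs();R=o["tcp_rot"];y=np.degrees(np.arctan2(R[1,0],R[0,0]))
    d=(np.array(target)-o["eef_pos"])
    print("t",o["t"],"pos",o["eef_pos"].round(4),"yaw",y.round(2),"tilt",R[:2,2].round(4),"j6",o["joint_positions"][5].round(1),"F",o["ft_force"].round(1),"gap",round(o["finger_gap"],3))
    print("shift tool mm (before turn)",(R.T@d*1e3).round(1),"turn",round(((y-yaw)+180)%360-180,2))
    # shift if turned first
    c=Rz(np.radians(yaw))@np.diag([1,-1,-1]);print("shift if turned first",(c.T@d*1e3).round(1))
E
python3 -c "
from h import *
delta([.497,-.078,.108],61)"
```

```text
t 2.5 pos [ 0.5004 -0.0925  0.2433] yaw 74.8 tilt [-0.0123 -0.0019] j6 3.7 F [-0.1  0.3  0.4] gap 0.995
shift tool mm (before turn) [ 13.8  -5.5 135.3] turn 13.8
shift if turned first [ 11.  -10.  135.3]
```

Emit:
jog_arm([
  [0,0,0,7,85],
  [0,0,0,7,85],
  [11,-10,0,0,85],
  [0,0,30,0,85],
  [0,0,30,0,85],
  [0,0,0,0,85],
])

```text
t: 3.1
eef_pos: [0.4955, -0.0775, 0.1807]
tcp_rot: [[0.5, 0.866, -0.014], [0.866, -0.5, -0.002], [-0.008, -0.011, -1.0]]
ft_force: [-1.0, -0.1, 0.0]
finger_gap: 0.997
```

```bash
python3 -c "
from h import *
delta([.497,-.078,.108],61)
from rig import robot
import cv2
f=robot.grab_frame('top');cv2.imwrite('pics/a.png',cv2.resize(f['color'][150:260,250:390],None,fx=5,fy=5,interpolation=2))
f=robot.grab_frame('side');cv2.imwrite('pics/b.png',cv2.resize(f['color'][170:290,220:360],None,fx=5,fy=5,interpolation=2))
"
```

```text
t 3.1 pos [ 0.4955 -0.0775  0.1807] yaw 60.01 tilt [-0.014  -0.0015] j6 20.1 F [-1.  -0.1  0. ] gap 0.997
shift tool mm (before turn) [ 0.9  2.4 72.7] turn -0.99
shift if turned first [ 0.3  1.6 72.7]
```

View pics/b.png

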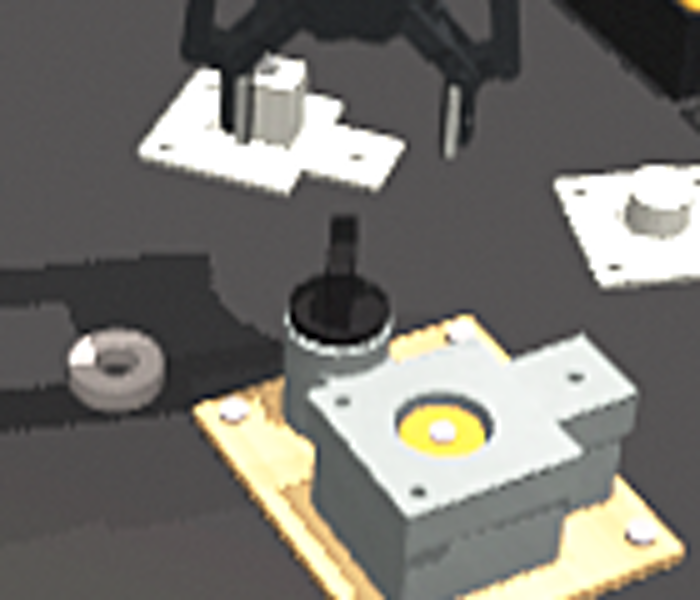

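The jaws straddle the bar: fingers at about (240,110) and (455,120) in the crop, bar at (343,240). I'll go down and close.

Emit:
jog_arm([
  [0.4,1.6,20,-1,85],
  [0,0,20,0,85],
  [0,0,20,0,85],
  [0,0,11,0,85],
  [0,0,0,0,60],
  [0,0,0,0,30],
  [0,0,0,0,5],
  [0,0,0,0,5],
  [0,0,0,0,5],
  [0,0,0,0,5],
  [0,0,0,0,5],
  [0,0,0,0,5],
], force=60)

```text
t: 4.4
eef_pos: [0.4987, -0.076, 0.1229]
tcp_rot: [[0.488, 0.873, -0.006], [0.873, -0.488, 0.003], [0.0, -0.007, -1.0]]
ft_force: [-0.4, 0.5, -4.7]
finger_gap: 0.118
```

```bash
python3 -c "
from h import *
delta([.497,-.078,.108],0.8)"
```

```text
t 4.4 pos [ 0.4987 -0.076   0.1229] yaw 60.78 tilt [-0.0057  0.0033] j6 19.1 F [-0.4  0.5 -4.7] gap 0.118
shift tool mm (before turn) [-2.6 -0.5 14.9] turn 59.98
shift if turned first [-1.8  1.9 14.9]
```

Emit:
jog_arm([
  [0,0,0,0,40],
  [0,0,0,0,40],
  [-1,0,8,0,40],
  [-1,0,6,0,40],
  [0,0,0,0,40],
  [0,0,0,0,5],
  [0,0,0,0,5],
  [0,0,0,0,5],
  [0,0,0,0,5],
])

```text
t: 5.3
eef_pos: [0.4977, -0.0778, 0.1092]
tcp_rot: [[0.489, 0.872, -0.007], [0.872, -0.489, 0.004], [0.001, -0.008, -1.0]]
ft_force: [-0.1, -0.9, -1.4]
finger_gap: 0.127
```

```bash
python3 -c "
from h import *
delta([.497,-.078,.108],0.8)"
```

```text
t 5.3 pos [ 0.4977 -0.0778  0.1092] yaw 60.72 tilt [-0.0066  0.0043] j6 18.8 F [-0.1 -0.9 -1.4] gap 0.127
shift tool mm (before turn) [-0.5 -0.5  1.2] turn 59.92
shift if turned first [-0.7  0.2  1.2]
```

Emit:
jog_arm([
  [0,0,0,6,5],
  [0,0,0,6,5],
  [0,0,0,6,5],
  [0,0,0,6,5],
  [0,0,0,6,5],
  [0,0,0,6,5],
  [0,0,0,6,5],
  [0,0,0,6,5],
  [0,0,0,0,5],
])

```text
t: 6.2
eef_pos: [0.4974, -0.0774, 0.1092]
tcp_rot: [[0.981, 0.192, -0.007], [0.192, -0.981, 0.003], [-0.006, -0.005, -1.0]]
ft_force: [-1.4, -0.3, -0.5]
finger_gap: 0.134
```

```bash
python3 -c "
from h import *
delta([.497,-.078,.108],0.8)
from rig import robot;print(robot.get_obs()['ft_torque'])"
```

```text
t 6.2 pos [ 0.4974 -0.0774  0.1092] yaw 11.06 tilt [-0.0066  0.0035] j6 68.6 F [-1.4 -0.3 -0.5] gap 0.134
shift tool mm (before turn) [-0.5  0.5  1.2] turn 10.26
shift if turned first [-0.4  0.6  1.2]
[-0.09776908 -0.10980385 -0.14595454]
```

Emit:
jog_arm([
  [0,0,0,4,5],
  [0,0,0,3,5],
  [0,0,0,3,5],
  [0,0,0,2,5],
  [0,0,0,1.5,5],
  [0,0,0,0.5,5],
])

```text
t: 6.8
eef_pos: [0.4973, -0.0772, 0.1092]
tcp_rot: [[0.999, -0.038, -0.007], [-0.038, -0.999, 0.002], [-0.007, -0.001, -1.0]]
ft_force: [-0.3, 1.4, -1.1]
finger_gap: 0.13
```

```bash
python3 -c "
from h import *
delta([.497,-.078,.108],0.8)
from rig import robot;print(robot.get_obs()['ft_torque'])"
```

```text
t 6.8 pos [ 0.4973 -0.0772  0.1092] yaw -2.2 tilt [-0.0068  0.0016] j6 82.0 F [-0.3  1.4 -1.1] gap 0.13
shift tool mm (before turn) [-0.3  0.8  1.2] turn -3.0
shift if turned first [-0.3  0.8  1.2]
[2.06598804e-01 6.13602809e-05 1.26441082e+00]
```

The torque has risen to 1.26 N m, which means the cap is on its stop. I'll release and lift, then look.

Emit:
jog_arm([
  [0,0,0,0,5],
  [0,0,0,0,5],
  [0,0,0,-1,85],
  [0,0,0,0,85],
  [0,0,0,0,85],
  [0,0,0,0,85],
  [0,0,-20,0,85],
  [0,0,-40,0,85],
  [0,0,-40,0,85],
  [0,0,-40,0,85],
])

```text
t: 7.8
eef_pos: [0.4957, -0.0776, 0.2478]
tcp_rot: [[0.999, -0.026, -0.02], [-0.026, -1.0, 0.006], [-0.02, -0.005, -1.0]]
ft_force: [0.6, -0.0, 0.7]
finger_gap: 0.993
```

```bash
python3 -c "
from h import *
delta([.5765,.1565,.25],131)
from rig import robot
import cv2
f=robot.grab_frame('side');cv2.imwrite('pics/c.png',cv2.resize(f['color'][190:290,230:350],None,fx=5,fy=5,interpolation=2))
"
```

```text
t 7.8 pos [ 0.4957 -0.0776  0.2478] yaw -1.47 tilt [-0.0199  0.0058] j6 81.1 F [ 0.6 -0.   0.7] gap 0.993
shift tool mm (before turn) [  74.7 -236.1   -2.5] turn -132.47
shift if turned first [123.7 214.6  -2.2]
```

View pics/c.png

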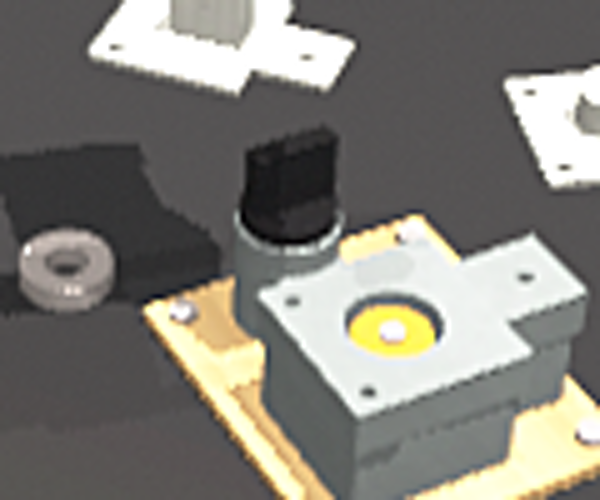

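The bar now lies parallel to the case's x axis, at about (290,165) in the crop, so the cap is shut. Next, the cover.

Emit:
jog_arm([
  [12.5,-39.5,0,0,85],
  [12.5,-39.5,0,0,85],
  [12.5,-39.5,0,0,85],
  [12.5,-39.5,0,0,85],
  [12.5,-39.5,0,0,85],
  [12.5,-39.5,0,0,85],
  [0,0,0,-8.4,85],
  [0,0,0,-8.4,85],
  [0,0,0,-8.4,85],
  [0,0,0,-8.4,85],
  [0,0,0,-8.4,85],
  [0,0,0,-8.4,85],
])

```text
t: 9.05
eef_pos: [0.5875, 0.1661, 0.2571]
tcp_rot: [[0.651, 0.759, 0.006], [0.759, -0.651, 0.005], [0.007, 0.001, -1.0]]
ft_force: [0.4, -0.4, 0.2]
finger_gap: 0.997
```

Emit:
jog_arm([
  [0,0,0,-8.4,85],
  [0,0,0,-8.4,85],
  [0,0,0,-8.4,85],
  [0,0,0,-8.4,85],
  [0,0,0,-8.4,85],
  [0,0,0,-8.4,85],
  [0,0,0,-8.4,85],
  [0,0,0,-8.4,85],
  [0,0,0,-8.4,85],
  [0,0,0,-8.4,85],
  [0,0,0,0,85],
])

```text
t: 10.15
eef_pos: [0.5877, 0.1655, 0.2534]
tcp_rot: [[-0.711, 0.703, 0.004], [0.703, 0.711, 0.006], [0.002, 0.007, -1.0]]
ft_force: [0.1, -0.2, -0.9]
finger_gap: 0.993
```

```bash
python3 -c "
from h import *
delta([.5765,.1565,.15],131)"
```

```text
t 10.15 pos [0.5877 0.1655 0.2534] yaw 135.3 tilt [0.0037 0.0063] j6 -30.9 F [ 0.1 -0.2 -0.9] gap 0.993
shift tool mm (before turn) [  1.5 -15.  103.3] turn 4.3
shift if turned first [  0.6 -14.4 103.4]
```

Emit:
jog_arm([
  [0,0,0,4.3,85],
  [0.5,-14,0,0,85],
  [0,0,30,0,85],
  [0,0,30,0,85],
  [0,0,30,0,85],
  [0,0,0,0,85],
])

```text
t: 10.75
eef_pos: [0.5781, 0.1571, 0.1615]
tcp_rot: [[-0.636, 0.772, 0.008], [0.772, 0.636, 0.008], [0.001, 0.011, -1.0]]
ft_force: [-0.5, -0.3, 0.3]
finger_gap: 0.997
```

```bash
python3 -c "
from h import *
delta([.5765,.1565,.035],131)
from rig import robot
import cv2
f=robot.grab_frame('top');cv2.imwrite('pics/d.png',cv2.resize(f['color'][130:240,170:290],None,fx=5,fy=5,interpolation=2))
f=robot.grab_frame('side');cv2.imwrite('pics/e.png',cv2.resize(f['color'][120:230,220:340],None,fx=5,fy=5,interpolation=2))
"
```

```text
t 10.75 pos [0.5781 0.1571 0.1615] yaw 129.47 tilt [0.0081 0.0082] j6 -25.7 F [-0.5 -0.3  0.3] gap 0.997
shift tool mm (before turn) [  0.4  -3.1 126.4] turn -1.53
shift if turned first [  0.6  -1.6 126.5]
```

View pics/e.png

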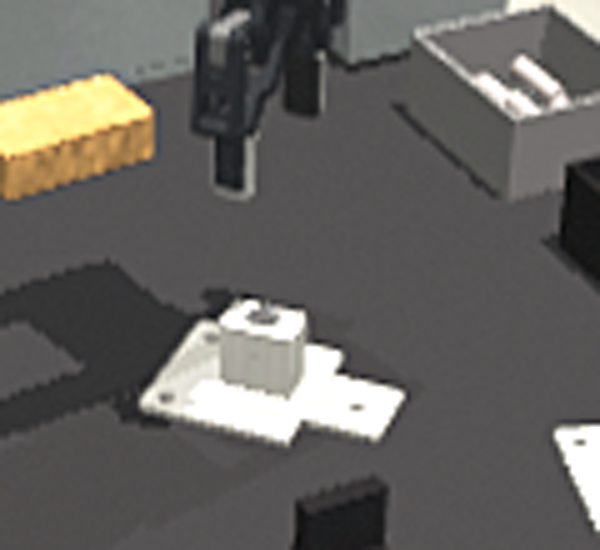

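View pics/d.png

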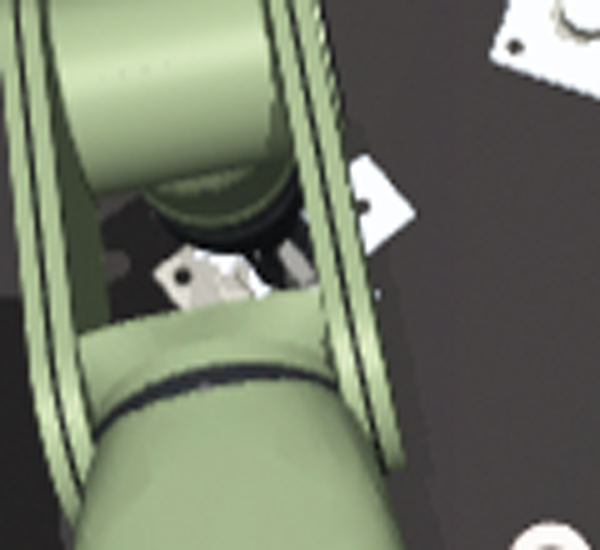

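The side view shows the open jaws directly above the boss, which sits at (262,345). I'll go down.

Emit:
jog_arm([
  [0.5,-1.6,25,-1.5,85],
  [0,0,25,0,85],
  [0,0,25,0,85],
  [0,0,20,0,85],
  [0,0,0,0,85],
])

```text
t: 11.35
eef_pos: [0.5904, 0.1605, 0.0803]
tcp_rot: [[-0.652, 0.757, 0.04], [0.758, 0.652, 0.016], [-0.014, 0.041, -0.999]]
ft_force: [-0.7, -0.3, -0.9]
finger_gap: 0.996
```

```bash
python3 -c "
from h import *
delta([.5765,.1565,.035],131)"
```

```text
t 11.35 pos [0.5904 0.1605 0.0803] yaw 130.69 tilt [0.04   0.0163] j6 -27.0 F [-0.7 -0.3 -0.9] gap 0.996
shift tool mm (before turn) [  6.6 -15.   44.7] turn -0.31
shift if turned first [  6.1 -13.2  45.3]
```

Emit:
jog_arm([
  [0,0,0,0,85],
  [6,-14,-40,0,85],
  [0,0,-40,0,85],
  [0,0,0,0,85],
])

```text
t: 11.75
eef_pos: [0.5761, 0.1555, 0.169]
tcp_rot: [[-0.65, 0.758, 0.05], [0.76, 0.65, 0.019], [-0.018, 0.05, -0.999]]
ft_force: [0.1, -0.2, 0.0]
finger_gap: 0.996
```

```bash
python3 -c "
from h import *
delta([.5765,.1565,.035],131)"
```

```text
t 11.75 pos [0.5761 0.1555 0.169 ] yaw 130.54 tilt [0.0502 0.0189] j6 -27.0 F [ 0.1 -0.2  0. ] gap 0.996
shift tool mm (before turn) [  2.9  -5.8 133.8] turn -0.46
shift if turned first [  0.5   1.  134. ]
```

Emit:
jog_arm([
  [0,0,-50,0,85],
  [0,0,0,0,85],
])

```text
t: 11.95
eef_pos: [0.5748, 0.1549, 0.2174]
tcp_rot: [[-0.649, 0.759, 0.058], [0.76, 0.649, 0.021], [-0.022, 0.058, -0.998]]
ft_force: [1.0, 0.3, 1.1]
finger_gap: 0.993
```

Emit:
jog_arm([
  [0,0,50,0,85],
  [0,0,0,0,85],
])

```text
t: 12.15
eef_pos: [0.58, 0.1565, 0.1722]
tcp_rot: [[-0.648, 0.758, 0.069], [0.761, 0.648, 0.024], [-0.027, 0.068, -0.997]]
ft_force: [-1.3, 0.3, -0.4]
finger_gap: 0.995
```

Emit:
jog_arm([
  [0,0,10,0,85],
  [0,0,10,0,85],
  [0,0,10,0,85],
  [0,0,10,0,85],
  [0,0,0,0,85],
])

```text
t: 12.65
eef_pos: [0.5857, 0.1582, 0.1345]
tcp_rot: [[-0.648, 0.758, 0.076], [0.761, 0.648, 0.025], [-0.03, 0.075, -0.997]]
ft_force: [-0.1, 0.7, 0.2]
finger_gap: 0.997
```

Emit:
jog_arm([
  [0,0,0,0,85],
  [0,0,0,0,85],
  [0,0,0,0,85],
  [0,0,0,0,85],
])

```text
t: 13.05
eef_pos: [0.5863, 0.1583, 0.1351]
tcp_rot: [[-0.648, 0.758, 0.078], [0.761, 0.648, 0.026], [-0.031, 0.076, -0.997]]
ft_force: [-0.0, 0.3, 0.3]
finger_gap: 0.995
```

Emit:
jog_arm([
  [0,0,-5,0,85],
  [0,0,-5,0,85],
  [0,0,-5,0,85],
  [0,0,-5,0,85],
  [0,0,-5,0,85],
  [0,0,-5,0,85],
  [0,0,0,0,85],
])

```text
t: 13.75
eef_pos: [0.5844, 0.1576, 0.1694]
tcp_rot: [[-0.647, 0.758, 0.081], [0.761, 0.648, 0.026], [-0.032, 0.079, -0.996]]
ft_force: [0.3, -0.0, 0.6]
finger_gap: 0.997
```

Emit:
jog_arm([
  [17,-36,0,0,85],
  [17,-36,0,0,85],
])

```text
t: 13.95
eef_pos: [0.511, 0.1377, 0.1628]
tcp_rot: [[-0.647, 0.757, 0.087], [0.761, 0.648, 0.028], [-0.035, 0.084, -0.996]]
ft_force: [-0.5, 0.1, -1.1]
finger_gap: 0.996
```

Emit:
jog_arm([
  [0,0,0,0,85],
])

```text
t: 14.05
eef_pos: [0.5055, 0.1363, 0.1614]
tcp_rot: [[-0.647, 0.758, 0.08], [0.761, 0.648, 0.026], [-0.032, 0.078, -0.996]]
ft_force: [0.7, 0.2, 0.0]
finger_gap: 0.995
```

Emit:
jog_arm([
  [-4,9,0,0,85],
  [-4,9,0,0,85],
  [-4,9,0,0,85],
  [-4,9,0,0,85],
])

```text
t: 14.45
eef_pos: [0.5484, 0.1488, 0.1661]
tcp_rot: [[-0.647, 0.758, 0.084], [0.762, 0.648, 0.027], [-0.034, 0.082, -0.996]]
ft_force: [0.1, -0.1, -0.3]
finger_gap: 0.994
```

Emit:
jog_arm([
  [-4,9,0,0,85],
  [-4,9,0,0,85],
  [-4,9,0,0,85],
  [-4,9,0,0,85],
  [0,0,0,0,85],
])

```text
t: 14.95
eef_pos: [0.5933, 0.1621, 0.1692]
tcp_rot: [[-0.647, 0.757, 0.086], [0.761, 0.648, 0.028], [-0.034, 0.083, -0.996]]
ft_force: [-0.1, 0.1, -0.2]
finger_gap: 0.996
```

Emit:
jog_arm([
  [4,-9,0,0,85],
  [8,-18,0,0,85],
  [13,-27,0,0,85],
  [17,-36,0,0,85],
])

```text
t: 15.35
eef_pos: [0.4965, 0.1353, 0.1594]
tcp_rot: [[-0.647, 0.757, 0.087], [0.761, 0.648, 0.028], [-0.035, 0.085, -0.996]]
ft_force: [-0.7, 0.2, -0.3]
finger_gap: 0.993
```

Emit:
jog_arm([
  [0,0,0,0,85],
])

```text
t: 15.45
eef_pos: [0.489, 0.1334, 0.1577]
tcp_rot: [[-0.648, 0.758, 0.078], [0.761, 0.648, 0.026], [-0.031, 0.076, -0.997]]
ft_force: [0.6, -0.9, -0.5]
finger_gap: 0.996
```

Emit:
jog_arm([
  [0,0,0,0,85],
])

```text
t: 15.55
eef_pos: [0.4878, 0.133, 0.1581]
tcp_rot: [[-0.648, 0.758, 0.078], [0.761, 0.648, 0.026], [-0.031, 0.076, -0.997]]
ft_force: [-0.8, 0.1, -0.4]
finger_gap: 0.996
```

Emit:
jog_arm([
  [-21,45,0,0,85],
])

```text
t: 15.65
eef_pos: [0.5264, 0.1439, 0.1594]
tcp_rot: [[-0.648, 0.759, 0.064], [0.761, 0.648, 0.022], [-0.024, 0.063, -0.998]]
ft_force: [1.5, 0.8, 0.5]
finger_gap: 0.998
```

Emit:
jog_arm([
  [-21,45,0,0,85],
])

```text
t: 15.75
eef_pos: [0.5747, 0.1572, 0.1635]
tcp_rot: [[-0.648, 0.759, 0.064], [0.761, 0.648, 0.022], [-0.025, 0.063, -0.998]]
ft_force: [1.7, -0.4, 0.7]
finger_gap: 0.991
```

Emit:
jog_arm([
  [0,0,0,0,85],
])

```text
t: 15.85
eef_pos: [0.58, 0.1586, 0.1638]
tcp_rot: [[-0.648, 0.759, 0.07], [0.761, 0.648, 0.024], [-0.027, 0.068, -0.997]]
ft_force: [-1.3, -0.2, 0.4]
finger_gap: 0.992
```

Emit:
jog_arm([
  [4,-9,0,0,85],
  [8,-18,0,0,85],
  [13,-27,0,0,85],
  [19,-40,0,0,85],
  [0,0,0,0,85],
  [-21,45,0,0,85],
  [-15,33,0,0,85],
  [-10,22,0,0,85],
  [-6,13,0,0,85],
  [-3,6,0,0,85],
])

```text
t: 16.85
eef_pos: [0.5875, 0.1615, 0.1605]
tcp_rot: [[-0.648, 0.76, 0.051], [0.761, 0.648, 0.019], [-0.019, 0.051, -0.999]]
ft_force: [0.4, 0.8, 0.1]
finger_gap: 0.995
```

Emit:
jog_arm([
  [4,-9,0,0,85],
  [8,-18,0,0,85],
  [13,-27,0,0,85],
  [19,-40,0,0,85],
  [0,0,0,0,85],
  [-21,45,0,0,85],
  [-15,33,0,0,85],
  [-10,22,0,0,85],
  [-6,13,0,0,85],
  [-3,6,0,0,85],
])

```text
t: 17.85
eef_pos: [0.5885, 0.1625, 0.1568]
tcp_rot: [[-0.648, 0.761, 0.026], [0.761, 0.648, 0.013], [-0.008, 0.028, -1.0]]
ft_force: [0.1, 0.6, 0.4]
finger_gap: 0.998
```

Emit:
jog_arm([
  [4,-9,0,0,85],
  [8,-18,0,0,85],
  [13,-27,0,0,85],
  [19,-40,0,0,85],
  [0,0,0,0,85],
  [-21,45,0,0,85],
  [-15,33,0,0,85],
  [-10,22,0,0,85],
  [-6,13,0,0,85],
  [-3,6,0,0,85],
])

```text
t: 18.85
eef_pos: [0.5894, 0.1634, 0.1531]
tcp_rot: [[-0.648, 0.761, 0.003], [0.761, 0.648, 0.006], [0.003, 0.006, -1.0]]
ft_force: [0.1, 1.2, -0.8]
finger_gap: 0.989
```

Emit:
jog_arm([
  [4,-9,0,0,85],
  [8,-18,0,0,85],
  [13,-27,0,0,85],
  [17,-36,0,0,85],
  [0,0,0,0,85],
  [-10,22,0,0,85],
  [-10,22,0,0,85],
  [-8,17,0,0,85],
  [-4,8,0,0,85],
])

```text
t: 19.75
eef_pos: [0.5454, 0.1514, 0.152]
tcp_rot: [[-0.648, 0.762, -0.012], [0.762, 0.648, 0.002], [0.01, -0.008, -1.0]]
ft_force: [-0.1, 0.6, 0.7]
finger_gap: 0.996
```

```bash
python3 -c "
from h import *
delta([.5765,.1565,.035],131)"
```

```text
t 19.75 pos [0.5454 0.1514 0.152 ] yaw 130.38 tilt [-0.0124  0.0023] j6 -26.4 F [-0.1  0.6  0.7] gap 0.996
shift tool mm (before turn) [-17.4  27.9 116.6] turn -0.62
shift if turned first [-16.5  26.8 117. ]
```

Emit:
jog_arm([
  [-3,4,4,-0.6,85],
  [-4,7,8,0,85],
  [-4,7,8,0,85],
  [-3,6,8,0,85],
  [-2,3,8,0,85],
  [0,0,8,0,85],
  [0,0,8,0,85],
  [0,0,8,0,85],
  [0,0,5,0,85],
  [0,0,0,0,85],
])

```text
t: 20.75
eef_pos: [0.5731, 0.1562, 0.079]
tcp_rot: [[-0.656, 0.754, -0.019], [0.754, 0.657, 0.0], [0.013, -0.014, -1.0]]
ft_force: [-0.4, -0.2, 0.2]
finger_gap: 0.994
```

```bash
python3 -c "
from h import *
delta([.5765,.1565,.035],131)"
```

```text
t 20.75 pos [0.5731 0.1562 0.079 ] yaw 131.03 tilt [-0.0195  0.0004] j6 -27.3 F [-0.4 -0.2  0.2] gap 0.994
shift tool mm (before turn) [-2.6  3.4 44. ] turn 0.03
shift if turned first [-2.   2.7 44. ]
```

Emit:
jog_arm([
  [-1,1,12,0,85],
  [-1,1,12,0,85],
  [0,1,10,0,85],
  [0,0,6,0,85],
  [0,0,2,0,85],
])

```text
t: 21.25
eef_pos: [0.5764, 0.1569, 0.0338]
tcp_rot: [[-0.656, 0.754, -0.018], [0.754, 0.657, 0.001], [0.013, -0.013, -1.0]]
ft_force: [-0.2, -0.1, -0.3]
finger_gap: 0.996
```

```bash
python3 -c "
from h import *
delta([.5765,.1565,.035],131)
from rig import robot
import cv2
f=robot.grab_frame('side');cv2.imwrite('pics/f.png',cv2.resize(f['color'][130:230,220:340],None,fx=5,fy=5,interpolation=2))
"
```

```text
t 21.25 pos [0.5764 0.1569 0.0338] yaw 131.03 tilt [-0.0183  0.0007] j6 -27.3 F [-0.2 -0.1 -0.3] gap 0.996
shift tool mm (before turn) [-0.3 -0.2 -1.2] turn 0.03
shift if turned first [-0.3 -0.2 -1.2]
```

View pics/f.png

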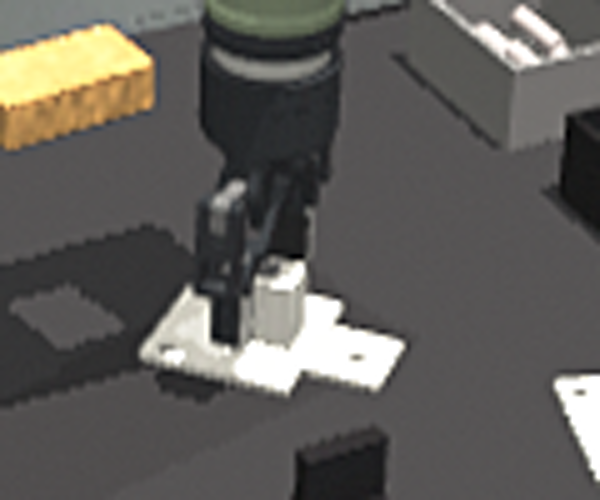

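Emit:
jog_arm([
  [0,0,0,0,60],
  [0,0,0,0,40],
  [0,0,0,0,15],
  [0,0,0,0,15],
  [0,0,0,0,15],
  [0,0,0,0,15],
  [0,0,0,0,15],
], force=60)

```text
t: 22.0
eef_pos: [0.5772, 0.1571, 0.0351]
tcp_rot: [[-0.656, 0.754, -0.016], [0.754, 0.657, 0.001], [0.011, -0.011, -1.0]]
ft_force: [-0.7, 0.5, -0.9]
finger_gap: 0.295
```

Emit:
jog_arm([
  [0,0,-4,0,15],
  [0,0,-8,0,15],
  [0,0,-12,0,15],
  [0,0,-14,0,15],
  [0,0,-14,0,15],
  [0,0,-14,0,15],
  [0,0,-14,0,15],
  [0,0,-12,0,15],
  [0,0,-8,0,15],
  [0,0,-4,0,15],
])

```text
t: 23.0
eef_pos: [0.5785, 0.1568, 0.1487]
tcp_rot: [[-0.657, 0.754, -0.015], [0.754, 0.657, 0.001], [0.011, -0.01, -1.0]]
ft_force: [0.3, 0.5, -2.3]
finger_gap: 0.299
```

```bash
python3 -c "
from h import *
delta([.51,-.173,.135],180.8)
from rig import robot
import cv2
f=robot.grab_frame('side');cv2.imwrite('pics/g.png',cv2.resize(f['color'][90:210,220:340],None,fx=5,fy=5,interpolation=2))
"
```

```text
t 23.0 pos [0.5785 0.1568 0.1487] yaw 131.04 tilt [-0.0149  0.0015] j6 -27.3 F [ 0.3  0.5 -2.3] gap 0.299
shift tool mm (before turn) [-203.9 -268.    14.2] turn -49.76
shift if turned first [  73.  -328.8   13.7]
```

View pics/g.png

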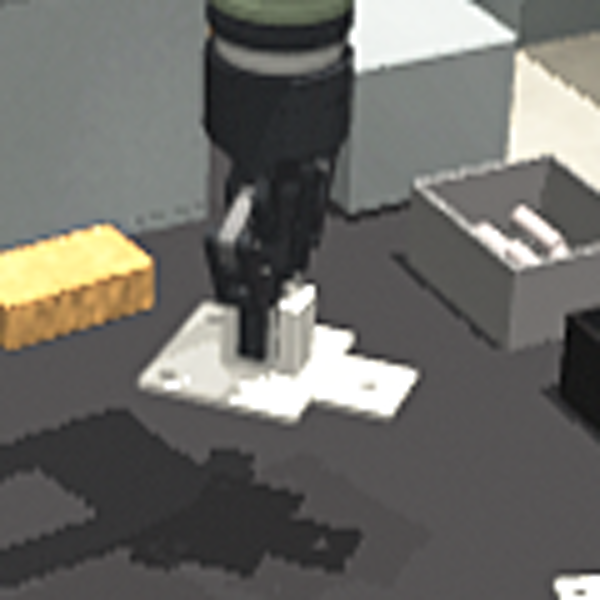

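The plate is held and clear of the bench. I'll raise it above the cap, turn it, and carry it with gentle ramps.

Emit:
jog_arm([
  [0,0,-6,-2,15],
  [0,0,-12,-5,15],
  [0,0,-14,-8,15],
  [0,0,-12,-8,15],
  [0,0,-6,-8,15],
  [0,0,0,-8,15],
  [0,0,0,-6,15],
  [0,0,0,-3,15],
  [0,0,0,-1,15],
])

```text
t: 23.95
eef_pos: [0.5762, 0.1559, 0.1958]
tcp_rot: [[-0.999, -0.036, -0.026], [-0.036, 0.999, -0.001], [0.026, -0.0, -1.0]]
ft_force: [-0.5, -0.9, -1.8]
finger_gap: 0.297
```

```bash
python3 -c "
from h import *
delta([.51,-.173,.185],180.8)"
```

```text
t 23.95 pos [0.5762 0.1559 0.1958] yaw -177.91 tilt [-0.0262 -0.0013] j6 -78.3 F [-0.5 -0.9 -1.8] gap 0.297
shift tool mm (before turn) [  77.9 -326.3   13. ] turn 1.29
shift if turned first [  70.8 -328.    10.8]
```

Emit:
jog_arm([
  [2,-8,0,0.3,15],
  [4,-18,0,0.4,15],
  [6,-26,0,0.3,15],
  [7,-30,0,0,15],
  [7,-30,0,0,15],
  [7,-30,0,0,15],
  [7,-30,0,0,15],
  [7,-30,0,0,15],
  [7,-30,0,0,15],
  [6,-26,0,0,15],
  [5,-20,0,0,15],
  [4,-14,0,0,15],
])

```text
t: 25.15
eef_pos: [0.5004, -0.1595, 0.197]
tcp_rot: [[-0.999, -0.005, -0.033], [-0.005, 1.0, -0.007], [0.033, -0.007, -0.999]]
ft_force: [-0.1, -1.2, -1.9]
finger_gap: 0.296
```

Emit:
jog_arm([
  [2,-8,0,0,15],
  [1,-4,0,0,15],
  [0,0,0,0,15],
])

```text
t: 25.45
eef_pos: [0.4946, -0.1755, 0.1972]
tcp_rot: [[-0.999, 0.002, -0.034], [0.002, 1.0, -0.007], [0.034, -0.008, -0.999]]
ft_force: [-0.1, -0.8, -2.2]
finger_gap: 0.297
```

```bash
python3 -c "
from h import *
delta([.51,-.173,.145],180.8)"
```

```text
t 25.45 pos [ 0.4946 -0.1755  0.1972] yaw 179.89 tilt [-0.0343 -0.0075] j6 -109.6 F [-0.1 -0.8 -2.2] gap 0.297
shift tool mm (before turn) [-17.2   2.9  51.6] turn -0.91
shift if turned first [-15.4   2.2  52.2]
```

Emit:
jog_arm([
  [-4,1,10,-0.5,15],
  [-5,1,15,-0.4,15],
  [-4,0,12,0,15],
  [-2,0,4,0,15],
  [0,0,0,0,15],
])

```text
t: 25.95
eef_pos: [0.5097, -0.1708, 0.1522]
tcp_rot: [[-0.999, -0.018, -0.035], [-0.018, 1.0, -0.006], [0.035, -0.006, -0.999]]
ft_force: [0.2, 0.1, -2.1]
finger_gap: 0.295
```

```bash
python3 -c "
from h import *
delta([.51,-.173,.145],180.8)
from rig import robot
import cv2,pickle
d={n:robot.grab_frame(n) for n in('side','top')};pickle.dump(d,open('f1.pkl','wb'))
cv2.imwrite('pics/i.png',cv2.resize(d['side']['color'][180:280,260:370],None,fx=7,fy=6,interpolation=2))
cv2.imwrite('pics/j.png',cv2.resize(d['top']['color'][150:250,280:380],None,fx=6,fy=6,interpolation=2))
"
```

```text
t 25.95 pos [ 0.5097 -0.1708  0.1522] yaw -178.96 tilt [-0.0346 -0.0063] j6 -109.7 F [ 0.2  0.1 -2.1] gap 0.295
shift tool mm (before turn) [-0.5 -2.1  7.2] turn 0.24
shift if turned first [-0.3 -2.2  7.2]
```

View pics/i.png

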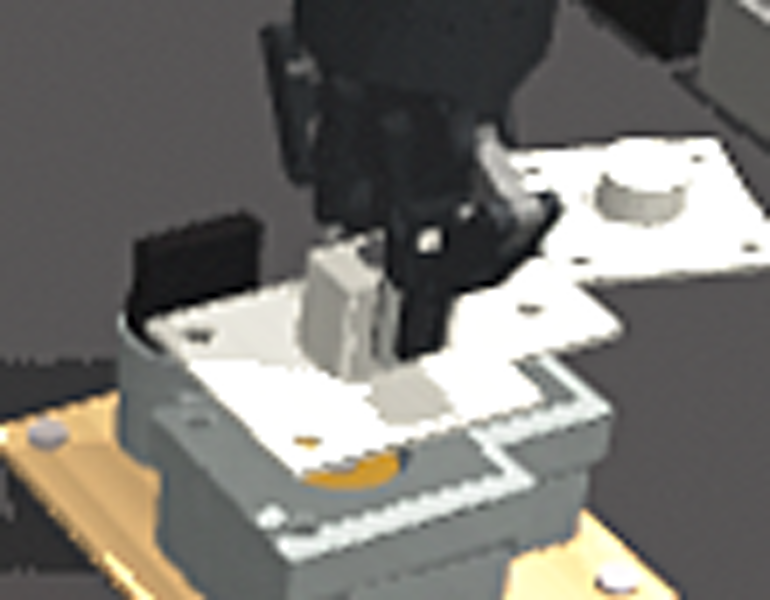

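View pics/j.png

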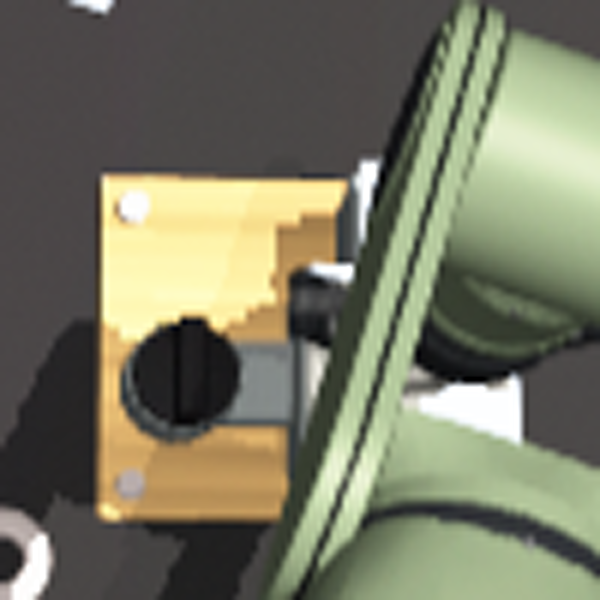

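```bash
cat > fc.py <<'E'
from h import *
from scipy.spatial.transform import Rotation as Ro
L=np.array([[-33,33,5],[-33,-33,5],[70,0,5]])/1e3
P0=[.4975,-.1728,np.radians(.7)]
def fitc(f,uv,tilt,zs=None):
    # tilt=(about y, about x) world; p=x,y,yaw,z
    Rt=Ro.from_euler('xy',[tilt[1],tilt[0]]).as_matrix()
    def r(p):
        W=(Rt@Rz(p[2])@L.T).T+[p[0],p[1],p[3] if zs is None else zs]
        return (proj(f,W)-uv).ravel()
    s=least_squares(r,[.5,-.17,0,.11]);p=s.x
    if zs is not None:p[3]=zs
    print("xy",p[:2].round(4),"yaw",np.degrees(p[2]).round(2),"z",p[3].round(4),"res",s.fun.round(2))
    U=(Rt@Rz(p[2])@(L-[0,0,.005]).T).T+[p[0],p[1],p[3]]
    H=(Rz(P0[2])@(L*[1,1,0]).T).T+[P0[0],P0[1],.08]
    print("hole errs mm (cover-case)\n",((U-H)*1e3).round(1))
E
python3 - <<'E'
from fc import *
f=pickle.load(open("f1.pkl","rb"))["side"]
uv=(np.array([(200,333),(307,442),(530,309)])+.5)/[7,6]-.5+[260,180]
for tl in((0,0),(.018,0),(.018,.01)):
  fitc(f,uv,tl); fitc(f,uv,tl,.117)
E
```

```text
xy [ 0.5002 -0.1651] yaw 0.33 z 0.1105 res [ 0.14  0.24 -0.2  -0.05  0.07 -0.19]
hole errs mm (cover-case)
 [[ 2.9  7.9 30.5]
 [ 2.5  7.9 30.5]
 [ 2.7  7.3 30.5]]
xy [ 0.496  -0.1715] yaw 0.45 z 0.117 res [-0.07  0.21 -0.2   0.07  0.28 -0.32]
hole errs mm (cover-case)
 [[-1.4  1.4 37. ]
 [-1.7  1.4 37. ]
 [-1.5  1.  37. ]]
xy [ 0.4968 -0.1702] yaw 0.87 z 0.1156 res [-0.05  0.11 -0.   -0.12  0.05  0.01]
hole errs mm (cover-case)
 [[-0.8  2.5 36.2]
 [-0.6  2.5 36.2]
 [-0.7  2.9 34.3]]
xy [ 0.4959 -0.1716] yaw 0.9 z 0.117 res [-0.09  0.11 -0.   -0.09  0.1  -0.02]
hole errs mm (cover-case)
 [[-1.7  1.1 37.6]
 [-1.5  1.1 37.6]
 [-1.6  1.5 35.7]]
xy [ 0.4974 -0.1692] yaw 0.91 z 0.1146 res [-0.01  0.01  0.   -0.02  0.01  0.01]
hole errs mm (cover-case)
 [[-0.2  3.5 35.6]
 [ 0.1  3.5 34.9]
 [-0.1  3.9 33.4]]
xy [ 0.4959 -0.1715] yaw 0.95 z 0.117 res [-0.08  0.    0.    0.03  0.08 -0.04]
hole errs mm (cover-case)
 [[-1.7  1.2 37.9]
 [-1.4  1.2 37.2]
 [-1.6  1.6 35.8]]
```

Emit:
jog_arm([
  [-0.5,-0.5,5,0,15],
  [-0.5,-0.5,6,0,15],
  [-0.5,-0.5,5,0,15],
  [-0.5,-0.3,3,0,15],
  [0,0,0,0,15],
])

```text
t: 26.55
eef_pos: [0.5117, -0.1734, 0.1337]
tcp_rot: [[-0.999, -0.018, -0.031], [-0.018, 1.0, -0.008], [0.031, -0.007, -0.999]]
ft_force: [-0.7, 0.7, -2.1]
finger_gap: 0.296
```

```bash
python3 -c "
from h import *
delta([.511,-.1726,.131],180.8)
from rig import robot
import cv2,pickle
d={n:robot.grab_frame(n) for n in('side','top')};pickle.dump(d,open('f2.pkl','wb'))
cv2.imwrite('pics/k.png',cv2.resize(d['side']['color'][205:265,275:365],None,fx=8,fy=8,interpolation=2))
"
```

```text
t 26.55 pos [ 0.5117 -0.1734  0.1337] yaw -178.98 tilt [-0.031  -0.0077] j6 -109.7 F [-0.7  0.7 -2.1] gap 0.296
shift tool mm (before turn) [0.6 0.9 2.7] turn 0.22
shift if turned first [0.7 0.9 2.7]
```

View pics/k.png

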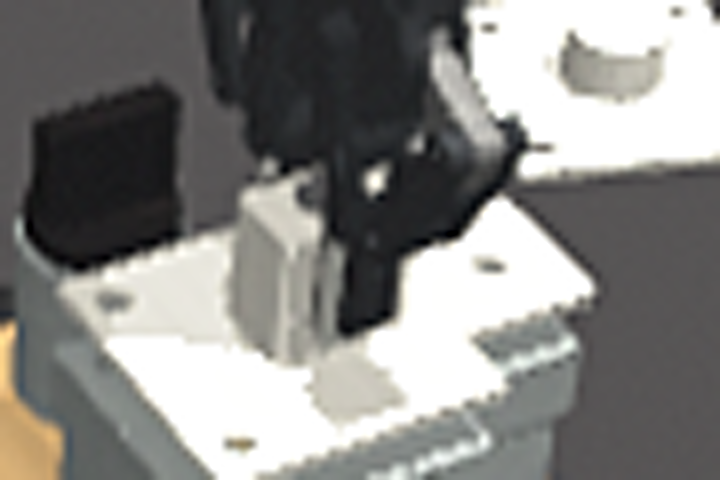

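Cover holes in this crop: hole 1 at (113,300), hole 2 at (240,443), hole 3 at (490,265).

```bash
python3 - <<'E'
from fc import *
f=pickle.load(open("f2.pkl","rb"))["side"]
uv=(np.array([(113,300),(240,443),(490,265)])+.5)/8-.5+[275,205]
for tl in((0.015,0),(.015,.007)):
  fitc(f,uv,tl); fitc(f,uv,tl,.0986)
E
```

```text
xy [ 0.4969 -0.1753] yaw 1.36 z 0.1001 res [ 0.21 -0.01 -0.17  0.18 -0.03 -0.18]
hole errs mm (cover-case)
 [[-1.  -2.9 20.6]
 [-0.3 -2.9 20.5]
 [-0.7 -1.7 19. ]]
xy [ 0.4978 -0.1739] yaw 1.33 z 0.0986 res [ 0.25  0.   -0.16  0.15 -0.08 -0.16]
hole errs mm (cover-case)
 [[-0.1 -1.5 19.1]
 [ 0.7 -1.5 19.1]
 [ 0.3 -0.3 17.6]]
xy [ 0.4973 -0.1746] yaw 1.37 z 0.0994 res [ 0.23 -0.08 -0.16  0.25 -0.06 -0.19]
hole errs mm (cover-case)
 [[-0.6 -2.2 20.1]
 [ 0.2 -2.2 19.6]
 [-0.2 -1.  18.3]]
xy [ 0.4978 -0.1739] yaw 1.36 z 0.0986 res [ 0.25 -0.07 -0.16  0.23 -0.09 -0.17]
hole errs mm (cover-case)
 [[-0.1 -1.4 19.3]
 [ 0.7 -1.4 18.8]
 [ 0.3 -0.2 17.6]]
```

Emit:
jog_arm([
  [0,1,2.5,0.3,15],
  [0,0,0,0,15],
])

```text
t: 26.85
eef_pos: [0.512, -0.1725, 0.1318]
tcp_rot: [[-0.999, -0.012, -0.03], [-0.012, 1.0, -0.008], [0.03, -0.008, -1.0]]
ft_force: [-0.3, -0.6, -1.4]
finger_gap: 0.295
```

Emit:
jog_arm([
  [0,0,0,0,15],
  [0,0,0,0,15],
  [0,0,0,0,15],
])

```text
t: 27.15
eef_pos: [0.5122, -0.1725, 0.1321]
tcp_rot: [[-1.0, -0.012, -0.029], [-0.012, 1.0, -0.008], [0.029, -0.008, -1.0]]
ft_force: [0.1, -0.4, -2.0]
finger_gap: 0.293
```

```bash
python3 -c "
from h import *
delta([.5117,-.1724,.131],180.8)
from rig import robot
import cv2,pickle
d={n:robot.grab_frame(n) for n in('side','top')};pickle.dump(d,open('f3.pkl','wb'))
cv2.imwrite('pics/l.png',cv2.resize(d['side']['color'][210:270,280:360],None,fx=10,fy=10,interpolation=2))
"
```

```text
t 27.15 pos [ 0.5122 -0.1725  0.1321] yaw -179.31 tilt [-0.029  -0.0083] j6 -109.3 F [ 0.1 -0.4 -2. ] gap 0.293
shift tool mm (before turn) [0.4 0.1 1.1] turn -0.11
shift if turned first [0.5 0.1 1.1]
```

View pics/l.png

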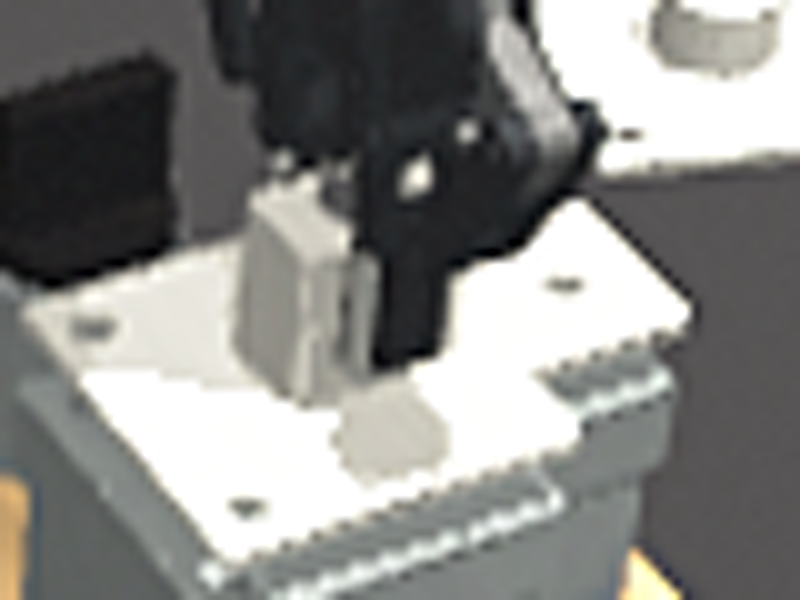

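Here the cover holes are at (95,327), (248,506) and (566,285).

```bash
python3 - <<'E'
from fc import *
f=pickle.load(open("f3.pkl","rb"))["side"]
uv=(np.array([(95,327),(248,506),(566,285)])+.5)/10-.5+[280,210]
for tl in((0,0),(0.013,0),(.013,.007)):
  fitc(f,uv,tl); fitc(f,uv,tl,.097)
E
```

```text
xy [ 0.5006 -0.1705] yaw 0.21 z 0.0941 res [ 0.25  0.01 -0.2   0.2  -0.03 -0.22]
hole errs mm (cover-case)
 [[ 3.4  2.6 14.1]
 [ 2.8  2.6 14.1]
 [ 3.1  1.7 14.1]]
xy [ 0.4988 -0.1732] yaw 0.26 z 0.097 res [ 0.16 -0.   -0.21  0.25  0.06 -0.28]
hole errs mm (cover-case)
 [[ 1.5 -0.2 17. ]
 [ 1.  -0.2 17. ]
 [ 1.3 -1.  17. ]]
xy [ 0.4982 -0.1741] yaw 0.59 z 0.0979 res [ 0.12 -0.08 -0.07  0.15 -0.05 -0.09]
hole errs mm (cover-case)
 [[ 0.7 -1.2 18.3]
 [ 0.6 -1.2 18.3]
 [ 0.6 -1.4 17. ]]
xy [ 0.4987 -0.1732] yaw 0.58 z 0.097 res [ 0.14 -0.07 -0.07  0.14 -0.07 -0.07]
hole errs mm (cover-case)
 [[ 1.3 -0.4 17.4]
 [ 1.1 -0.4 17.4]
 [ 1.2 -0.6 16.1]]
xy [ 0.4986 -0.1734] yaw 0.61 z 0.0972 res [ 0.14 -0.15 -0.06  0.22 -0.08 -0.09]
hole errs mm (cover-case)
 [[ 1.2 -0.5 17.8]
 [ 1.  -0.5 17.4]
 [ 1.1 -0.7 16.3]]
xy [ 0.4987 -0.1732] yaw 0.61 z 0.097 res [ 0.15 -0.15 -0.06  0.22 -0.08 -0.08]
hole errs mm (cover-case)
 [[ 1.3 -0.4 17.7]
 [ 1.2 -0.4 17.2]
 [ 1.2 -0.5 16.1]]
```

Emit:
jog_arm([
  [1.2,0.4,1.5,0,15],
  [0,0,0,0,15],
  [0,0,0,0,15],
])

```text
t: 27.55
eef_pos: [0.5107, -0.1721, 0.1305]
tcp_rot: [[-1.0, -0.012, -0.029], [-0.012, 1.0, -0.008], [0.029, -0.008, -1.0]]
ft_force: [-0.5, 0.5, -1.3]
finger_gap: 0.296
```

```bash
python3 -c "
from h import *
delta([.511,-.1721,.131],180.8)
from rig import robot
import cv2,pickle
d={n:robot.grab_frame(n) for n in('side','top')};pickle.dump(d,open('f4.pkl','wb'))
cv2.imwrite('pics/m.png',cv2.resize(d['side']['color'][210:270,280:360],None,fx=10,fy=10,interpolation=2))
cv2.imwrite('pics/n.png',d['side']['color'])
"
```

```text
t 27.55 pos [ 0.5107 -0.1721  0.1305] yaw -179.31 tilt [-0.0291 -0.0084] j6 -109.3 F [-0.5  0.5 -1.3] gap 0.296
shift tool mm (before turn) [-0.2  0.  -0.5] turn -0.11
shift if turned first [-0.3  0.  -0.5]
```

View pics/m.png

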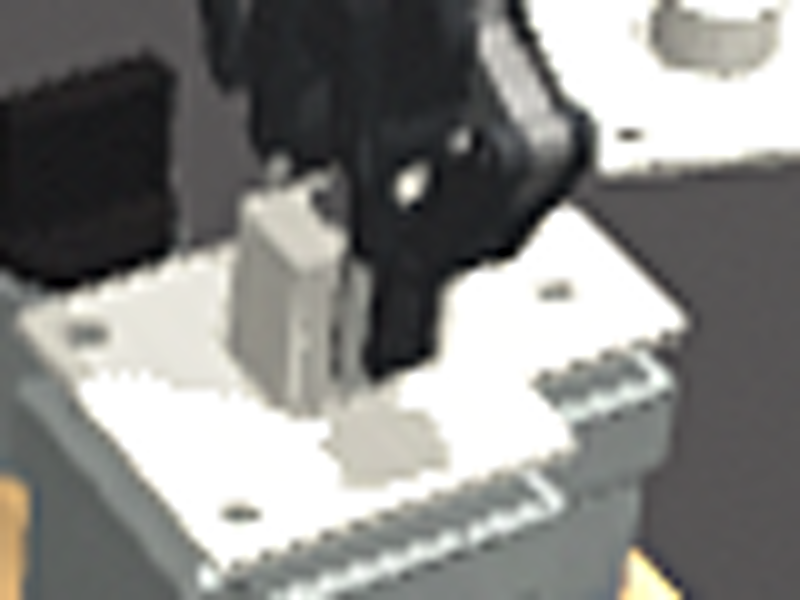

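View pics/n.png

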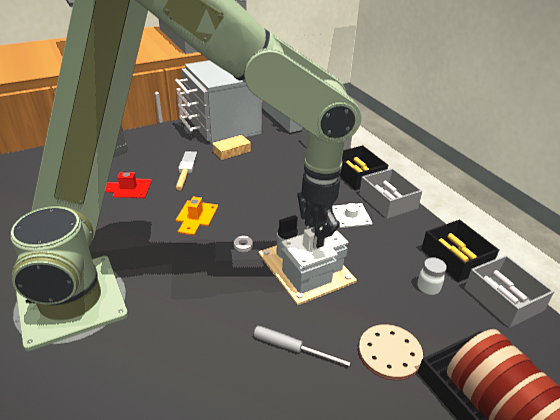

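The cover hovers over the case with its holes at (87,333), (241,513) and (556,291) in the crop, and the bystanders are where they started.

```bash
python3 - <<'E'
from fc import *
f=pickle.load(open("f4.pkl","rb"))["side"]
uv=(np.array([(87,333),(241,513),(556,291)])+.5)/10-.5+[280,210]
for tl in((0.013,0),(.013,.007)):
  fitc(f,uv,tl); fitc(f,uv,tl,.0954)
E
```

```text
xy [ 0.4975 -0.172 ] yaw 0.85 z 0.0947 res [ 0.13  0.02 -0.11  0.09 -0.01 -0.12]
hole errs mm (cover-case)
 [[-0.1  0.7 15.1]
 [ 0.1  0.7 15.1]
 [-0.   1.  13.8]]
xy [ 0.497  -0.1727] yaw 0.87 z 0.0954 res [ 0.11  0.02 -0.11  0.11  0.01 -0.14]
hole errs mm (cover-case)
 [[-0.6 -0.  15.8]
 [-0.4 -0.  15.8]
 [-0.5  0.3 14.5]]
xy [ 0.4979 -0.1713] yaw 0.87 z 0.094 res [ 0.15 -0.05 -0.11  0.16 -0.04 -0.12]
hole errs mm (cover-case)
 [[ 0.3  1.4 14.6]
 [ 0.5  1.4 14.2]
 [ 0.4  1.7 13.1]]
xy [ 0.497  -0.1727] yaw 0.9 z 0.0954 res [ 0.11 -0.05 -0.11  0.19  0.   -0.15]
hole errs mm (cover-case)
 [[-0.6 -0.  16.1]
 [-0.4 -0.  15.6]
 [-0.5  0.3 14.5]]
```

```bash
python3 -c "
from rig import robot
robot.sign_off();o=robot.get_obs();print(o['t'],o['eef_pos'],o['finger_gap'])"
```

```text
the job is handed in; nothing more can be done
the job is handed in; nothing more can be done
```

The grease cap is shut, and I handed the job in at about 27.7 s with the cover still gripped by its boss and hovering over the case.

**Cap:** I turned it clockwise until the torque rose to about 1.26 N m against the stop. The pictures afterwards show its bar parallel to the case's x axis.

**Cover, last checks before hand-in (from the side picture and the measured TCP height):**
- **Holes:** each is within about 0.7 mm sideways of its threaded hole. If the height is fitted from the picture instead of taken from the TCP, this becomes up to 1.8 mm. The limit is 4 mm.
- **Height:** the underside is about 14 to 16 mm above the face.
- **Level:** I estimate the plate's tilt at 0.013 to 0.015 rad, from the change in tool tilt since the grasp. The tool itself leans 0.03 rad.
- **Still and held:** successive readings moved by less than 1 mm, and the finger opening stayed steady on the boss.
- **Bystanders:** they look unmoved in the side picture; I did not measure them.

**Problems and disagreements:**
- The jogging let the tool's tilt drift to about 0.09 rad before the grasp. I brought it back with some radial moves in free air, which took about 4 s.
- The two cameras differ by 1.5 to 3 mm on absolute position. For the final alignment I used only the side camera, because the arm blocked the top view.

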